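# Stow the receiver in the flap bin

## Robot

A 7-joint arm with a two-finger parallel gripper is mounted at the origin on the work surface. World frame = base frame: x ahead of the robot, y to its left, z up, the work surface at z = 0. Lengths are in m, angles in rad, forces in N, time in s.
With the tool pointing down it reaches from about 0.425 to 0.875 m from the base axis. Payload 4.7 kg.
Tool frame: the origin (TCP) lies between the finger pads; the fingertips stand 11 mm ahead of it and the grasp point (between the pads) lies 8 mm behind it; z points along the fingers, y is the line along which they close (so a half turn about z gives the same grasp; the last joint's range is limited). The gripper opens to 87 mm and grips with 3 to 60 N. Pads are 19 mm wide; open, the fingers measure 117 mm over their backs; the gripper's body (75 mm by 190 mm) begins 51 mm behind the grasp point.
Start: joints at [-1.192, 0.321, -0.07, 1.45, 0.023, 1.371, -0.057], TCP at [0.232, 0.607, 0.234] pointing down, gripper open.
Joint ranges: [-2.86, 2.86], [-0.3, 2.09], [-1.38, 1.24], [0.06, 2.45], [-1.56, 4.7], [0.09, 2.05], [-2.69, 2.69]. Speed limits (rad/s): [2.57, 2.57, 3.14, 3.14, 3.14, 3.14, 3.14].

## Interface

Orientations are given as a rotation vector (axis times angle).
In Python, from bench import ctrl gives the robot as it stands. The module is installed in compiled form; this text tells all that it offers.
- The arm moves only by the shell command python3 -m inch 'ROWS' [FORCE]. ROWS is JSON, a list of rows, each an object with "slide": the shift along the tool's x, y, z scaled (see below), a list of three; "angular": the turn, a rotation vector about the tool's x, y, z scaled (see below), a list of three; "claw": the opening, from -1 (shut) to 1 (fully open). In form: [{"slide": [tx, ty, tz], "angular": [rx, ry, rz], "claw": claw}, ...]. A call has 1 to 10 rows; each row is the pose to reach, as a shift and turn from the pose commanded when the call began, along the tool's axes at that moment; what a row does not reach only later rows make up. The controller multiplies each number of a shift by 0.25 m and each number of a turn by 30 degrees. A row lasts 1/10 s, in which the tool goes at most 50 mm and 8.59 degrees, less where a joint would pass 70% of its speed; a pose out of reach is approached as far as the arm can. A call with a number of a shift or a turn outside -1 to 1 is refused whole. A call with a gripper value outside its range is refused whole. The fingers move at their own pace and stop on an object; FORCE is the grip in N (left out, the last holds). Time passes only in rows, so rows that repeat a pose let the fingers close. It gives the time, the measured TCP pose, the force, the opening and the grip force at its end, in the units of the state.
- ctrl.get_state(): the state, without advancing time (a new reading comes with each control period).
- ctrl.get_image(name): name is "scene" or "top" or "wrist"; returns a dict with "color" (400x640x3 uint8, red, green, blue), "depth" (400x640 float32, m along the optical axis (not along the pixel's ray), 0 where there is no reading), "camera_matrix" (3x3 intrinsics, pixels), "dist_coeffs" ([k1, k2, p1, p2, k3] as OpenCV has them; the pictures are not rectified), "extrinsics" (4x4, takes a point from camera to world coordinates); the wrist camera has in their place "tool_from_camera" (4x4, takes a point from camera to tool coordinates, whose origin is the TCP and whose axes are the flange's). Camera axes: x right, y up, looking along -z (the intrinsics and any distortion apply to the point x, -y, -z); pixel columns grow to the right and rows downward; lengths in m; the calibration is good to about 2 mm. A picture is of the moment at which its call begins: read the wrist's pose just before it.
- ctrl.close_job(): hands the job in; it is judged then, once.
Trained networks look in the newest picture that a camera, given by its name, has taken for a name from the list of things; names that differ only in an ending like _2 or _b are one class to them, and where a whole thing is asked for, a point or a joint stands for the part that bears it (a point fixed in the world has none). Each returns a list of dicts, best first, with "confidence" (0 to 1); they miss things now and then, are a little off and sometimes report something else, mostly with a low value. They report only what shows in the picture. A call takes as long as a camera call. They do not tell look-alikes from the thing itself.
- ctrl.find_in(query, camera): "bbox" ([centre column, centre row, width, height] in pixels, round what is visible of it).
- ctrl.outline_of(query, camera): "mask" (400x640 bool, what is visible of it) and "bbox" ([centre column, centre row, width, height] in pixels, round what is visible of it).
The state is a dict: "time": time; "joint_positions": joint angles; "qd": joint speeds; "joint_torque": joint torques, N m; "position": TCP position; "tool_rot": TCP orientation; "ft_force": force on the tool from outside, world axes, zero at the start; "torque": the same for the moment, N m; "grip_width": opening from 0.0 (shut) to 1.0 (fully open); "grip_force": force on a finger pad.
Only numpy, scipy, OpenCV 4.12 (cv2) and the standard library are available. Lean on these libraries where they do the work, as an engineer would, in place of code of your own. Each camera call takes 0.05 s, during which the arm holds its last target. There are 200 camera calls.

## Task

Slide the black receiver housing, brass plug end first, under the roof of the grey parts bin into its one empty bay (the one with the black rubber pad on its floor) until it is fully home against the back wall. Then tip the bin's flap over so that it hangs shut over the bays. Leave the two parts in the other bays and everything else on the desk where they are.

Things in the scene. Friction and masses are not known exactly. Their poses are not given: they have to be found in the camera images.
- bin: Grey ABS parts bin, fixed, 98 (x) x 178 (y) x 59 mm high; origin at the centre of its underside. Open mouths face its own -x, at x = -49 mm. Three bays (centres at y = -58, 0, +58 mm), each 54 mm wide between 4 mm walls and 95 mm deep (back wall's inner face at x = +46 mm), floor 3 mm thick, roof from z = 55 to 59 mm, mostly a clear window.
- pad: Black rubber pad, fixed on the floor of the empty bay (which of the three varies), 94 (x) x 50 (y) x 2 mm; its top is 5 mm above the desk. Origin at the centre of its underside, on the bay's centre line, 49 mm behind the mouth plane; axes parallel to the bin's: +x points into the bay, +z up.
- receiver: Black plastic housing, loose, about 70 g: box 80 (x) x 44 (y) x 28 mm high, origin at the centre of its underside. A brass plug, 9 mm thick, 12 mm long, sticks out of the middle of its +x end (92 mm in all); flat tail end at x = -40 mm. +x starts roughly away from the robot. When home, the plug tip touches the bay's back wall, the tail is 3 mm inside the mouth.
- receiver_plug (a point): Tip of the receiver's brass plug, 52 mm ahead (+x) of and 14 mm above the receiver's origin.
- bin_hinge (a point): Middle of the flap's hinge line, 61 mm above the desk, at the top of the mouth plane (49 mm in front of the bin's origin); axes as the bin's, the hinge line runs along y.
- flap_edge (a point): Middle of the flap's free edge, 57 mm from the hinge line.
- flap (a joint): Angle of the grey flap, a 170 mm wide, 3 mm thick plate of 50 g on a free hinge over all bays. 0 = hanging down, shut; pi/2 = level, towards the bin's -x; pi = straight up; 3.6 = leaning back over the roof on its stop, as at the start (free edge about 25 mm behind and 51 mm above the hinge). Tipped forward below about 2.9 it falls shut; a housing that sticks out holds it open.
- stock_finned: Finned aluminium block 80 x 40 x 22 mm, loose, stored in one of the other bays; origin at the centre of its underside. To be left alone.
- stock_box: Cardboard carton 80 x 46 x 24 mm with a paper band, loose, stored in one of the other bays; origin at the centre of its underside. To be left alone.
- camera_mount: Translucent purple U-shaped camera mount, 46 x 40 x 43 mm, loose, to be left alone; origin under its centre.
- motor: Copper-coloured brushless motor, 33 mm in diameter, 36 mm high with its shaft, loose, to be left alone; origin under its centre.
- fuse_holder: Green glass fuse holder with steel caps on a black foot, 62 x 26 x 31 mm, loose, to be left alone; origin under its centre.
- flight_board: Small green circuit board on rubber feet, 40 x 40 x 12 mm, loose, to be left alone; origin under its centre.
- driver: Screwdriver lying down, 150 mm long, loose, to be left alone; its x axis runs along it towards the tip.
- screw_jar: Small glass jar with a white cap, 48 mm in diameter and 55 mm high, loose, to be left alone; origin under its centre.
Mind the look-alikes: they are no part of the job. Leave any green look-alike of the bin alone.

How it is judged:
On the way, in this order (a step that is already met when the one before it is completed fails the run):
1. the receiver lies fully home in the empty bay, plug first, with the flap still open (x of receiver_plug in the frame of pad above 0.041 m and y of receiver in the frame of pad between -0.009 and 0.009 m and z of receiver in the frame of pad below 0.008 m and angle between the x axis of receiver and the x axis of pad, either way round below 0.15 rad and angle between receiver's own z axis and vertical below 0.12 rad and value of joint flap above 1.2 rad), for 0.2 s.
2. the flap hangs shut (value of joint flap below 0.12 rad), for 0.2 s.
At the end, for the whole second after the job is handed in: Receiver flat on the pad in the empty bay, plug first: plug tip within 5 mm of the back wall, 9 mm of the centre line, 0.15 rad of square. Flap shut within 0.12 rad. Both at rest; parts in the other bays never moved over 12 mm, other things 25 mm (x of receiver_plug in the frame of pad above 0.041 m and y of receiver in the frame of pad between -0.009 and 0.009 m and z of receiver in the frame of pad below 0.008 m and angle between the x axis of receiver and the x axis of pad, either way round below 0.15 rad and angle between receiver's own z axis and vertical below 0.12 rad and value of joint flap below 0.12 rad and velocity of joint flap between -0.1 and 0.1 rad/s and linear speed of receiver below 0.02 m/s); the robot touches nothing.
It fails at once if a part in another bay is moved by more than 12 mm (distance of any of stock_finned, stock_box from where it was at the start of the episode above 0.012 m).
It fails at once if another thing on the desk is moved by more than 25 mm (distance of any of camera_mount, motor, fuse_holder, flight_board, driver, screw_jar from where it was at the start of the episode above 0.025 m).
It also fails if it takes over 62 s, if anything falls off the work surface, if the arm or the gripper's body presses on something with over 40 N, if the wrist force passes 120 N, or if a joint passes its speed limit or range.

## Working session

There is one attempt and no reset: what is moved stays moved. The work goes in short steps, Python scripts to look and compute and a shell command to move; the robot and the scene stay as the last step left them, time stands still between calls to the robot, and variables do not carry over. Pictures are saved under pics/ and viewed, at most 10 in all, crops included, and the job is handed in when it is done.

```bash
mkdir -p pics; cat > h.py <<'E'
import numpy as np, cv2
from scipy.spatial.transform import Rotation as R
from bench import ctrl
def shot(n):
    s=ctrl.get_state(); d=ctrl.get_image(n)
    if n=='wrist':
        T=np.eye(4);T[:3,:3]=R.from_rotvec(s['tool_rot']).as_matrix();T[:3,3]=s['position']
        d['X']=T@d['tool_from_camera']
    else: d['X']=np.array(d['extrinsics'])
    return d
def rays(d,px):
    u=cv2.undistortPoints(np.array(px,float).reshape(-1,1,2),np.array(d['camera_matrix']),np.array(d['dist_coeffs'])).reshape(-1,2)
    return np.c_[u[:,0],-u[:,1],-np.ones(len(u))]
def pts(d,px,z=None):
    "world points from depth, or on plane z"
    r=rays(d,px); X=d['X']
    if z is None:
        q=np.array(px).round().astype(int); dep=d['depth'][q[:,1],q[:,0]]
        return r*dep[:,None]@X[:3,:3].T+X[:3,3]
    w=r@X[:3,:3].T; t=(z-X[2,3])/w[:,2]
    return X[:3,3]+w*t[:,None]
def save(d,name,box=None):
    c=d['color'][:,:,::-1]
    if box: 
        c=c[box[1]:box[3],box[0]:box[2]]; k=min(800/c.shape[1],600/c.shape[0]); c=cv2.resize(c,None,fx=k,fy=k)
    cv2.imwrite('pics/'+name+'.png',c)
E
python3 - <<'E'
from h import *
np.set_printoptions(precision=3,suppress=True)
print(ctrl.get_state())
for n in ['scene','top']:
    d=shot(n); save(d,n+'0'); print(n,d['X'])
    for q in ['bin','receiver','pad','receiver_plug','flap','stock_box','stock_finned','camera_mount','motor','fuse_holder','flight_board','driver','screw_jar']:
        print(q,[(np.round(r['bbox']).astype(int).tolist(),round(r['confidence'],2)) for r in ctrl.find_in(q,n)][:3])
E
```

```text
{'time': 0.0, 'joint_positions': array([-1.192,  0.322, -0.07 ,  1.452,  0.023,  1.371, -0.057]), 'qd': array([-0.001,  0.001, -0.   , -0.001,  0.001, -0.001,  0.   ]), 'joint_torque': array([ -0.   , -49.129,  -0.404, -31.252,  -0.064,   0.044,   0.   ]), 'position': array([0.232, 0.607, 0.232]), 'tool_rot': array([-0.57 , -3.089,  0.003]), 'ft_force': array([ 0.594, -0.255, -0.534]), 'torque': array([ 0.056, -0.026,  0.02 ]), 'grip_force': 0.0, 'grip_width': 1.0001519784759392}
scene [[ 0.717 -0.58   0.386  0.981]
 [ 0.697  0.597 -0.398 -0.469]
 [ 0.001  0.554  0.832  1.08 ]
 [ 0.     0.     0.     1.   ]]
bin [([366, 262, 88, 82], 0.88), ([173, 238, 86, 74], 0.6), ([264, 363, 21, 33], 0.17)]
receiver [([238, 280, 41, 36], 0.64)]
pad [([297, 190, 14, 12], 0.51)]
receiver_plug [([240, 282, 36, 40], 0.93)]
flap [([360, 239, 49, 33], 0.5)]
stock_box [([241, 282, 36, 37], 0.49)]
stock_finned [([299, 190, 14, 16], 0.4)]
camera_mount [([389, 154, 20, 21], 0.79)]
motor [([299, 190, 14, 13], 0.72)]
fuse_holder [([263, 366, 20, 35], 0.66), ([357, 240, 59, 42], 0.61)]
flight_board [([331, 170, 19, 17], 0.49)]
driver [([258, 224, 46, 36], 0.84)]
screw_jar [([459, 175, 23, 28], 0.68)]
top [[ 0.001  0.992 -0.123  0.386]
 [-1.     0.005  0.025  0.011]
 [ 0.025  0.123  0.992  1.19 ]
 [ 0.     0.     0.     1.   ]]
bin [([315, 138, 87, 58], 0.8), ([431, 294, 92, 73], 0.75), ([314, 149, 76, 25], 0.73)]
receiver [([409, 213, 26, 36], 0.76)]
pad []
receiver_plug [([407, 213, 19, 42], 0.97)]
flap [([312, 148, 79, 32], 0.73), ([419, 311, 24, 11], 0.61), ([187, 304, 48, 7], 0.41)]
stock_box []
stock_finned [([257, 245, 23, 20], 0.62)]
camera_mount [([197, 210, 24, 23], 0.65)]
motor [([409, 213, 21, 44], 0.54), ([298, 251, 15, 12], 0.41)]
fuse_holder [([444, 147, 20, 27], 0.56)]
flight_board [([257, 244, 20, 21], 0.83)]
driver []
screw_jar [([170, 136, 28, 23], 0.77), ([195, 210, 24, 22], 0.59)]
```

View pics/scene0.png

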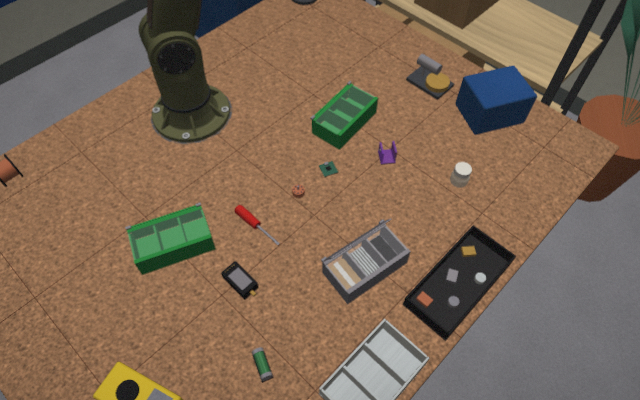

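View pics/top0.png

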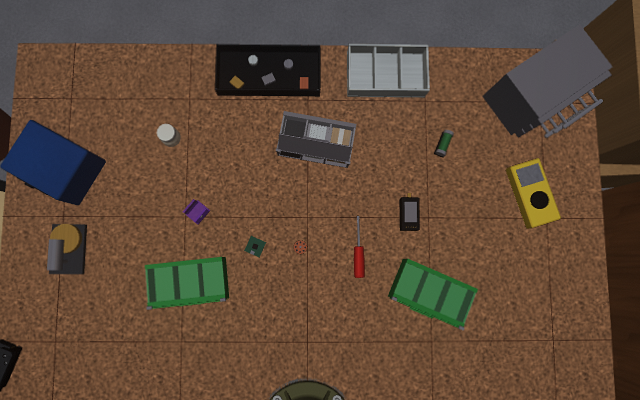

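The pictures show four bin-like things: grey bin (top 315,138; scene 366,262), two green bins (top 187,283 and 431,294) and a silver tray (top 388,70). I choose the grey one with the clear roof, whose +y bay (top 294,126) looks dark and empty. The receiver is the only black housing (top 409,213; scene 240,280), with a brass plug visible at scene (253,292). The black tray (top 268,70) is not a candidate. Next I measure from the top view and check with close crops.

```bash
python3 - <<'E'
from h import *
np.set_printoptions(precision=4,suppress=True)
d=shot('top')
for q in ['receiver','bin','driver','fuse_holder']:
    for r in ctrl.outline_of(q,'top')[:2]:
        v,u=np.nonzero(r['mask']); P=pts(d,np.c_[u,v])
        print(q,r['confidence'],r['bbox'],np.median(P,0),np.percentile(P[:,2],[5,50,95]),cv2.minAreaRect((P[:,:2]*1000).astype(np.float32)))
a=cv2.resize(d['color'][95:185,265:365,::-1],(500,450),interpolation=cv2.INTER_CUBIC)
b=cv2.resize(d['color'][180:245,380:440,::-1],(300,325),interpolation=cv2.INTER_CUBIC)
c=np.zeros((450,800,3),np.uint8);c[:,:500]=a;c[:325,500:]=b
cv2.imwrite('pics/crop1.png',np.clip(c*1.6,0,255).astype(np.uint8))
E
```

```text
receiver 0.77 [410.3, 213.7, 16.8, 40.6] [ 0.5063 -0.249   0.0279] [0.0142 0.0279 0.0319] ((437.5962829589844, -146.95462036132812), (87.196044921875, 320.6155700683594), 33.473331451416016)
bin 0.67 [314.7, 137.9, 81.2, 63.6] [ 0.6765 -0.023   0.0605] [0.005  0.0605 0.1085] ((572.7598876953125, 0.7242431640625), (189.81887817382812, 371.7697448730469), 79.42322540283203)
bin 0.58 [431.1, 294.8, 87.2, 71.8] [ 0.3171 -0.2915  0.0592] [0.029  0.0592 0.0631] ((355.9595947265625, -205.8585968017578), (422.2311706542969, 114.04315185546875), 67.10966491699219)
driver 0.6 [360.9, 246.4, 11.1, 63.6] [ 0.3911 -0.1256  0.0232] [0.0139 0.0232 0.0282] ((425.2708740234375, -129.45069885253906), (25.483501434326172, 145.09161376953125), 87.08812713623047)
fuse_holder 0.55 [442.6, 145.2, 17.9, 25.5] [ 0.6834 -0.3406  0.0252] [0.0011 0.0252 0.0316] ((540.669677734375, -189.80508422851562), (47.83503723144531, 504.92913818359375), 43.12434005737305)
```

View pics/crop1.png

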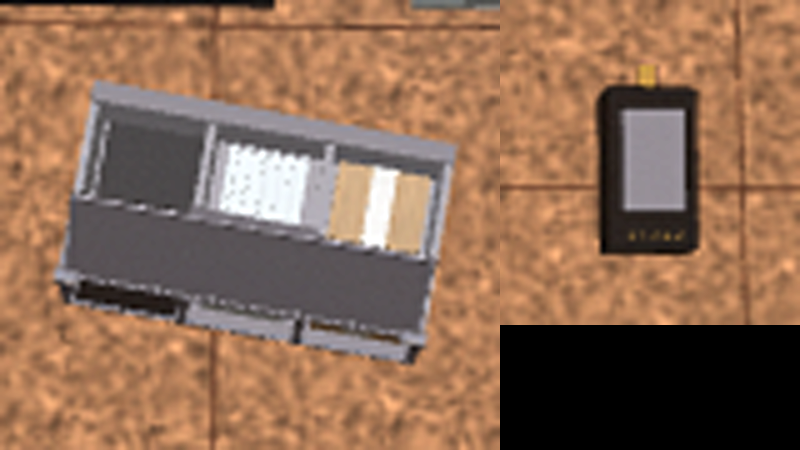

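The crop confirms the choice. In the grey bin the left (+y) bay is empty, and the finned block and carton sit in the middle and right bays. The receiver's brass plug points up in the picture, which is world +x. Now I move the wrist camera over them.

```bash
A='{"slide":[-0.7,-0.82,-0.1],"angular":[0,0,-0.7],"claw":1}'; cat >> h.py <<'E'
def go(p,rv):
    "units from current pose to world pose p, rotation matrix/rotvec rv"
    s=ctrl.get_state(); M=R.from_rotvec(s['tool_rot']); G=R.from_rotvec(rv) if np.ndim(rv)==1 else R.from_matrix(rv)
    v=M.inv().apply(np.array(p)-s['position'])/.25; w=(M.inv()*G).as_rotvec()/np.radians(30)
    return v.round(3),w.round(3)
def tool(yaw,tilt):
    "x_tool=-bin x, fingers pointing forward (+x) by tilt"
    c,s=np.cos(tilt),np.sin(tilt)
    B=np.array([[-c,0,s],[0,1,0],[-s,0,-c]]); return R.from_euler('z',yaw).as_matrix()@B
E
python3 -m inch '[{"slide":[-0.7,-0.82,-0.1],"angular":[0,0,-0.7],"claw":1},{"slide":[-0.7,-0.82,-0.1],"angular":[0,0,-0.7],"claw":1},{"slide":[-0.7,-0.82,-0.1],"angular":[0,0,-0.7],"claw":1},{"slide":[-0.7,-0.82,-0.1],"angular":[0,0,-0.7],"claw":1},{"slide":[-0.7,-0.82,-0.1],"angular":[0,0,-0.7],"claw":1},{"slide":[-0.7,-0.82,-0.1],"angular":[0,0,-0.7],"claw":1},{"slide":[-0.7,-0.82,-0.1],"angular":[0,0,-0.7],"claw":1}]'
python3 -m inch '[{"slide":[-0.36,-1,-0.1],"angular":[0,0,0],"claw":1},{"slide":[-0.36,-1,-0.1],"angular":[0,0,0],"claw":1},{"slide":[-0.36,-1,-0.1],"angular":[0,0,0],"claw":1},{"slide":[-0.36,-1,-0.1],"angular":[0,0,0],"claw":1},{"slide":[-0.36,-1,-0.1],"angular":[0,0,0],"claw":1},{"slide":[-0.36,-1,-0.1],"angular":[0,0,0],"claw":1},{"slide":[-0.36,-1,-0.1],"angular":[0,0,0],"claw":1}]'
python3 - <<'E'
from h import *
np.set_printoptions(precision=4,suppress=True)
d=shot('wrist');print(d['tool_from_camera']);s=ctrl.get_state();print(s['joint_positions'],s['position'],s['tool_rot']); print(go([.5,-.15,.3],tool(0,0)))
E
```

```text
time: 2.35
position: [0.3245, 0.3501, 0.2596]
tool_rot: [0.007, 3.14, 0.001]
ft_force: [-0.2, 0.2, -0.8]
grip_width: 1.002
grip_force: 0.0
time: 3.05
position: [0.4138, 0.1018, 0.2842]
tool_rot: [0.004, 3.14, 0.001]
ft_force: [0.2, 1.1, -0.2]
grip_width: 1.0
grip_force: 0.0
[[-0.0003  0.9602  0.2792  0.0762]
 [ 1.     -0.      0.0011  0.0007]
 [ 0.001   0.2792 -0.9602 -0.1512]
 [ 0.      0.      0.      1.    ]]
[-0.6951 -0.2082  0.3327  1.8951  0.0672  1.4429  1.1939] [0.4129 0.104  0.2838] [-0.0011  3.1411  0.0018]
(array([-0.348, -1.016, -0.066]), array([0.002, 0.001, 0.001]))
```

```bash

python3 -m inch '[{"slide":[-0.55,-0.4,-0.06],"angular":[0,0,0],"claw":1},{"slide":[-0.55,-0.4,-0.06],"angular":[0,0,0],"claw":1},{"slide":[-0.55,-0.4,-0.06],"angular":[0,0,0],"claw":1},{"slide":[-0.55,-0.4,-0.06],"angular":[0,0,0],"claw":1},{"slide":[-0.55,-0.4,-0.06],"angular":[0,0,0],"claw":1},{"slide":[-0.55,-0.4,-0.06],"angular":[0,0,0],"claw":1}]' | head -2
cat > meas.py <<'E'
from h import *
import sys,pickle
np.set_printoptions(precision=4,suppress=True)
n=sys.argv[1]; d=shot('wrist'); save(d,n)
o={}
for q in sys.argv[2:]:
    l=ctrl.outline_of(q,'wrist')[:2]; o[q]=l
    for r in l: print(q,round(r['confidence'],2),r['bbox'])
pickle.dump((d,o),open(n+'.pkl','wb'))
E
python3 meas.py wbin bin flap pad
```

```text
time: 3.7
position: [0.5502, 0.0066, 0.2976]
bin 0.96 [303.3, 263.1, 140.4, 100.6]
bin 0.88 [80.6, 24.1, 133.4, 48.3]
flap 0.56 [301.3, 250.7, 138.2, 41.0]
pad 0.86 [341.2, 238.1, 33.7, 14.3]
pad 0.61 [412.0, 69.2, 37.4, 44.1]
```

```bash

python3 -m inch '[{"slide":[0.28,-0.8,0],"angular":[0,0,0],"claw":1},{"slide":[0.28,-0.8,0],"angular":[0,0,0],"claw":1},{"slide":[0.28,-0.8,0],"angular":[0,0,0],"claw":1},{"slide":[0.28,-0.8,0],"angular":[0,0,0],"claw":1},{"slide":[0.28,-0.8,0],"angular":[0,0,0],"claw":1},{"slide":[0.28,-0.8,0],"angular":[0,0,0],"claw":1}]' | head -2
python3 meas.py wrec receiver receiver_plug bin flap
python3 -c "
import cv2,numpy as np
a=cv2.imread('pics/wbin.png');b=cv2.imread('pics/wrec.png')
cv2.imwrite('pics/both.png',np.clip(1.4*np.vstack([a[:300],b[100:]]),0,255).astype(np.uint8))"
```

```text
time: 4.5
position: [0.4796, -0.1981, 0.2991]
receiver 0.92 [278.9, 186.8, 31.5, 66.7]
receiver_plug 0.82 [279.9, 186.2, 31.9, 65.9]
bin 0.93 [422.6, 292.9, 105.0, 69.4]
bin 0.88 [621.2, 66.2, 34.8, 84.7]
flap 0.79 [407.6, 308.5, 24.7, 21.8]
flap 0.42 [297.6, 6.1, 14.1, 10.5]
```

View pics/both.png

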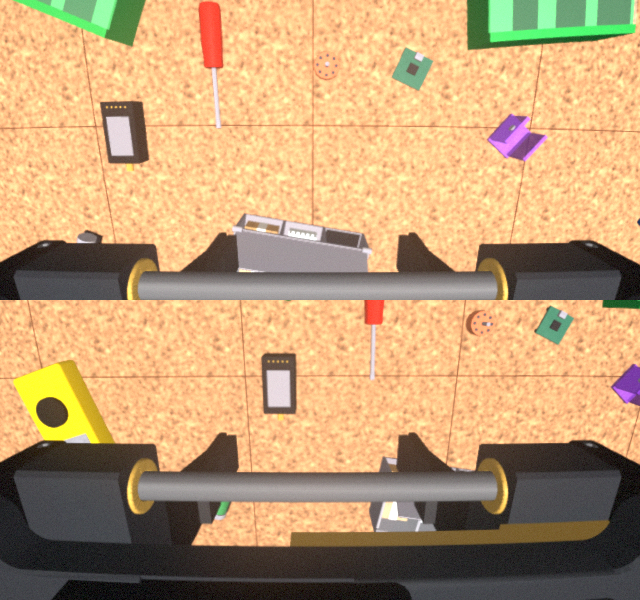

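The upper view shows the bin mouths facing the robot, with the pad visible at (344,238) in the right-hand mouth, which is the +y bay. It also shows the receiver at (124,132) with its plug at (130,166). The lower view shows the receiver at original-frame pixel (279,187). I go over the bin for a cleaner look.

```bash

python3 -m inch '[{"slide":[-1,0.7,0],"angular":[0,0,0],"claw":1},{"slide":[-1,0.7,0],"angular":[0,0,0],"claw":1},{"slide":[-1,0.7,0],"angular":[0,0,0],"claw":1},{"slide":[-1,0.7,0],"angular":[0,0,0],"claw":1},{"slide":[-1,0.7,0],"angular":[0,0,0],"claw":1},{"slide":[-1,0.7,0],"angular":[0,0,0],"claw":1},{"slide":[-1,0.7,0],"angular":[0,0,0],"claw":1},{"slide":[-1,0.7,0],"angular":[0,0,0],"claw":1}]' | head -2
python3 meas.py wbin2 bin flap pad receiver
python3 - <<'E'
from h import *
import pickle
np.set_printoptions(precision=4,suppress=True)
print(ctrl.get_state()['joint_positions'])
L={}
for n in ['wbin','wrec','wbin2']:
    d,o=pickle.load(open(n+'.pkl','rb'))
    q=o.get('receiver') or (ctrl.outline_of('receiver','wrist') if 0 else [])
    if q:
        m=q[0]['mask']; v,u=np.nonzero(m); P=pts(d,np.c_[u,v]); t=P[(P[:,2]>.02)&(P[:,2]<.036)]
        print(n,'rec top z',np.median(t[:,2]),cv2.minAreaRect((t[:,:2]*1000).astype(np.float32)),len(t),len(P))
        c=P[np.abs(P[:,0]-P[:,0].max())<.004]; print('plug tip',c.mean(0))
E
```

```text
time: 5.55
position: [0.7312, -0.0171, 0.2956]
bin 0.76 [319.4, 129.2, 170.4, 108.7]
flap 0.57 [317.8, 106.6, 164.6, 50.0]
receiver 0.71 [131.6, 13.6, 45.4, 23.9]
[-0.3894  0.5321  0.6318  1.1237 -0.3049  1.573   1.7427]
wrec rec top z 0.02803067953415253 ((511.15155029296875, -249.18246459960938), (44.31991958618164, 87.64640045166016), 89.64283752441406) 1918 2014
plug tip [ 0.557  -0.25    0.0144]
wbin2 rec top z 0.02801656480020273 ((545.4846801757812, -248.8470458984375), (27.241098403930664, 44.673763275146484), 0.580178439617157) 584 866
plug tip [ 0.6555 -0.0169  0.4471]
```

View pics/wbin2.png

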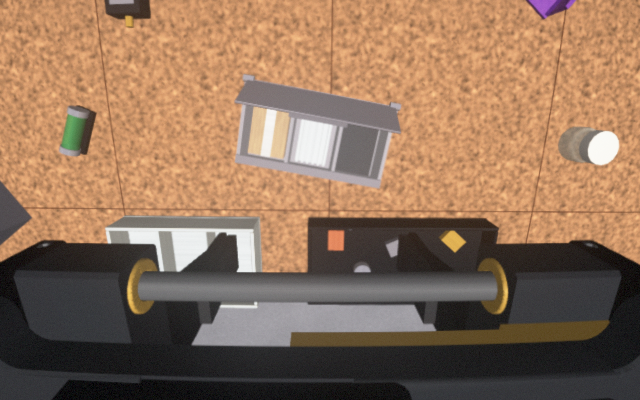

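The bin is seen whole here: flap at (318,107), carton, finned block and dark empty bay at (268,133), (314,142) and (357,150). Now I fit its pose from depth.

```bash
python3 - <<'E'
from h import *
import pickle
np.set_printoptions(precision=4,suppress=True)
v,u=np.mgrid[0:400,0:640]; px=np.c_[u.ravel(),v.ravel()]
def grab(d):
    ok=d['depth'].ravel()>0; P=pts(d,px[ok].astype(float)) if False else pts(d,px[ok]); 
    return P[(abs(P[:,0]-.69)<.14)&(abs(P[:,1]+.01)<.16)]
for n,d in [('wbin2',pickle.load(open('wbin2.pkl','rb'))[0]),('top',shot('top')),('wbin',pickle.load(open('wbin.pkl','rb'))[0])]:
    P=grab(d)
    if n=='wbin': P=P[P[:,2]<.2]
    for lo,hi in [(.05,.0635),(.003,.008),(.02,.03),(.064,.13)]:
        t=P[(P[:,2]>lo)&(P[:,2]<hi)]
        if len(t)>20:
            (c,s,a)=cv2.minAreaRect((t[:,:2]*1000).astype(np.float32)); print(n,lo,len(t),np.median(t[:,2]).round(4),np.round(c,1),np.round(s,1),round(a,2))
    # flap plane
    t=P[(P[:,2]>.066)&(P[:,2]<.12)]
    if len(t)>50:
        a,*_=np.linalg.lstsq(np.c_[t[:,1:],np.ones(len(t))],t[:,0],rcond=None); print(' flap x=a*y+b*z+c',a,'y range',np.percentile(t[:,1],[0.5,99.5]),'zmax',t[:,2].max(),'yaw',np.degrees(np.arctan(-a[0])),'x at hinge z.061 mid',)
E
```

```text
wbin2 0.05 8655 0.0591 [734.1 -46.5] [213.7 206.8] 79.55
wbin2 0.003 356 0.005 [695.9  -9. ] [319.2 268.1] 89.61
wbin2 0.02 476 0.0253 [819.4  -9.8] [ 20.7 318.3] 0.06
wbin2 0.064 4387 0.0939 [654.5 -14.2] [179.8  35.1] 80.02
 flap x=a*y+b*z+c [0.1787 0.5434 0.6085] y range [-0.0976  0.0683] zmax 0.11478970223096663 yaw -10.133512586401018 x at hinge z.061 mid
top 0.05 382 0.0587 [ 725.5 -104.4] [ 60.3 205.1] 70.97
top 0.003 400 0.004 [690.5 -11.1] [319.1 277.6] 89.64
top 0.02 80 0.0248 [769.2   5.3] [299.2 199.8] 69.66
top 0.064 232 0.0903 [667.8 -89.1] [38.1 90.6] 81.56
 flap x=a*y+b*z+c [0.1576 0.4717 0.6126] y range [-0.1    -0.0671] zmax 0.11535776215215732 yaw -8.955404342851756 x at hinge z.061 mid
wbin 0.05 1112 0.0589 [732.5 -46.6] [215.9 203.6] 80.05
wbin 0.003 1077 0.0046 [685.4 -13.6] [272.4 310. ] 3.63
wbin 0.02 641 0.0237 [744.5   1.7] [313.3 202.1] 79.7
wbin 0.064 3931 0.0848 [651.9 -13.9] [178.6  31.7] 79.97
 flap x=a*y+b*z+c [0.1769 0.5072 0.6111] y range [-0.0916  0.0684] zmax 0.11310219289873058 yaw -10.033035337444916 x at hinge z.061 mid
```

```bash
python3 - <<'E'
from h import *
import pickle
np.set_printoptions(precision=4,suppress=True)
v,u=np.mgrid[0:400,0:640]; px=np.c_[u.ravel(),v.ravel()]
yaw=np.radians(-10.05); B=R.from_euler('z',yaw)
for n in ['wbin2','wbin']:
    d=pickle.load(open(n+'.pkl','rb'))[0]; ok=d['depth'].ravel()>0; P=pts(d,px[ok]); P=P[(P[:,2]<.13)]
    Q=B.inv().apply(P-[.69,-.015,0]); Q=Q[(abs(Q[:,0])<.08)&(abs(Q[:,1])<.11)]
    for nm,lo,hi in [('roof',.055,.063),('flap',.07,.115),('flapedge',.100,.12)]:
        t=Q[(Q[:,2]>lo)&(Q[:,2]<hi)]
        if len(t)>20: print(n,nm,len(t),'x',np.percentile(t[:,0],[1,5,95,99]),'y',np.percentile(t[:,1],[0.5,2,98,99.5]),'z',np.median(t[:,2]))
    t=Q[(Q[:,2]>.07)&(Q[:,2]<.12)];a=np.polyfit(t[:,2],t[:,0],1);print('flap at z .061 x',np.polyval(a,.061), 'at .112',np.polyval(a,.112))
    m=Q[(Q[:,2]>.003)&(Q[:,2]<.008)]; print('low',len(m),'x',np.percentile(m[:,0],[2,98]),'y',np.percentile(m[:,1],[2,50,98]))
E
```

```text
wbin2 roof 8536 x [-0.049  -0.0166  0.0446  0.0476] y [-0.0937 -0.0911  0.0799  0.0825] z 0.05911676191981451
wbin2 flap 3928 x [-0.0449 -0.0436 -0.021  -0.0183] y [-0.0894 -0.0866  0.0755  0.0783] z 0.09665193622618949
wbin2 flapedge 1684 x [-0.0302 -0.0296 -0.0191 -0.018 ] y [-0.0894 -0.0863  0.0751  0.0781] z 0.1091470973557117
flap at z .061 x -0.05046960676025867 at .112 -0.022965466951841304
low 1 x [-0.0569 -0.0569] y [-0.0654 -0.0654 -0.0654]
wbin roof 955 x [-0.0536 -0.0502  0.0481  0.0489] y [-0.0933 -0.0835  0.082   0.0829] z 0.05898209813259669
wbin flap 3341 x [-0.0456 -0.0445 -0.0265 -0.024 ] y [-0.0839 -0.0794  0.0731  0.0775] z 0.08765647150517557
wbin flapedge 582 x [-0.0313 -0.0306 -0.0239 -0.0227] y [-0.0761 -0.074   0.0119  0.0186] z 0.10497017936180865
flap at z .061 x -0.04983969170694619 at .112 -0.024383947262426986
low 776 x [-0.0502 -0.0293] y [-0.0899  0.0358  0.079 ]
```

```bash
cat >> h.py <<'E'
YB=np.radians(-10.05)
BIN=np.array([.69,-.015,0])+R.from_euler('z',YB).apply([-.0008,-.0055,0])
def inbin(x,y,z): return BIN+R.from_euler('z',YB).apply([x,y,z])
E
python3 -c "
from h import *
print(BIN,inbin(-.049,.058,0)); print(go([.4835,-.249,.12],tool(0,np.radians(30))),go([.4835,-.249,.12],tool(0,0)))"
```

```text
[ 0.68825248 -0.020276    0.        ] [0.65012578 0.04538491 0.        ]
(array([ 0.986, -0.907,  0.718]), array([ 0.001, -0.997, -0.001])) (array([ 0.986, -0.907,  0.718]), array([ 0.001,  0.003, -0.   ]))
```

```bash
python3 -m inch '[{"slide":[0.986,-0.907,0.1],"angular":[0,-1,0],"claw":1},{"slide":[0.986,-0.907,0.1],"angular":[0,-1,0],"claw":1},{"slide":[0.986,-0.907,0.1],"angular":[0,-1,0],"claw":1},{"slide":[0.986,-0.907,0.3],"angular":[0,-1,0],"claw":1},{"slide":[0.986,-0.907,0.5],"angular":[0,-1,0],"claw":1},{"slide":[0.986,-0.907,0.72],"angular":[0,-1,0],"claw":1},{"slide":[0.986,-0.907,0.72],"angular":[0,-1,0],"claw":1},{"slide":[0.986,-0.907,0.72],"angular":[0,-1,0],"claw":1},{"slide":[0.986,-0.907,0.72],"angular":[0,-1,0],"claw":1},{"slide":[0.986,-0.907,0.72],"angular":[0,-1,0],"claw":1}]'
python3 -c "
from h import *
print(ctrl.get_state()['joint_positions'])
print(go([.4835,-.249,.019],tool(0,np.radians(30))))"
```

```text
time: 6.85
position: [0.4797, -0.2492, 0.115]
tool_rot: [0.008, 2.622, 0.006]
ft_force: [0.3, 0.5, -0.1]
grip_width: 1.002
grip_force: 0.0
[-0.53410072 -0.24895949  1.09047605  2.26913561 -0.12081843  0.55432529
  2.24647399]
(array([ 0.178, -0.002,  0.341]), array([ 0.006, -0.007, -0.013]))
```

```bash
python3 -m inch '[{"slide":[0.09,0,0.17],"angular":[0,0,0],"claw":1},{"slide":[0.178,0,0.341],"angular":[0,0,0],"claw":1},{"slide":[0.178,0,0.341],"angular":[0,0,0],"claw":1},{"slide":[0.178,0,0.341],"angular":[0,0,0],"claw":1},{"slide":[0.178,0,0.341],"angular":[0,0,0],"claw":1}]'
python3 -c "
from h import *
print(ctrl.get_state()['joint_positions'])
print(go([.4835,-.249,.018],tool(0,np.radians(30))))"
```

```text
time: 7.35
position: [0.4779, -0.2328, 0.0469]
tool_rot: [0.006, 2.625, -0.021]
ft_force: [0.7, -1.0, -0.0]
grip_width: 1.002
grip_force: 0.0
[-0.64374226 -0.02986363  1.23899456  2.35498334 -0.61994753  0.42336229
  2.69006572]
(array([ 0.038, -0.063,  0.113]), array([-0.031, -0.014,  0.   ]))
```

Joints 3 and 7 are at their limits, so I rise, take the half-turn grasp (y_tool = -y) and try again.

```bash
python3 -m inch '[{"slide":[-0.2,0,-0.35],"angular":[0,0,0],"claw":1},{"slide":[-0.4,0,-0.7],"angular":[0,0.5,0],"claw":1},{"slide":[-0.4,0,-0.7],"angular":[0,1,0],"claw":1},{"slide":[-0.4,0,-0.7],"angular":[0,1,0],"claw":1},{"slide":[-0.4,0,-0.7],"angular":[0,1,0],"claw":1},{"slide":[-0.4,0,-0.7],"angular":[0,1,0],"claw":1}]' | head -3
for i in 1; do
python3 -m inch '[{"slide":[0,0,0],"angular":[0,0,1],"claw":1},{"slide":[0,0,0],"angular":[0,0,1],"claw":1},{"slide":[0,0,0],"angular":[0,0,1],"claw":1},{"slide":[0,0,0],"angular":[0,0,1],"claw":1}]' |head -3; done
python3 -c "
from h import *
print(ctrl.get_state()['joint_positions'])"
```

```text
time: 7.95
position: [0.482, -0.2309, 0.2541]
tool_rot: [-0.012, -3.138, 0.028]
time: 8.35
position: [0.4786, -0.2314, 0.25]
tool_rot: [-0.836, -3.028, 0.025]
[-0.42462411  0.0575197   0.85458036  1.7479616  -0.0284522   1.35376157
  1.46717155]
```

```bash
python3 -m inch '[{"slide":[0,0,0],"angular":[0,0,1],"claw":1},{"slide":[0,0,0],"angular":[0,0,1],"claw":1},{"slide":[0,0,0],"angular":[0,0,1],"claw":1},{"slide":[0,0,0],"angular":[0,0,1],"claw":1}]' >/dev/null
python3 -m inch '[{"slide":[0,0,0],"angular":[0,0,1],"claw":1},{"slide":[0,0,0],"angular":[0,0,1],"claw":1},{"slide":[0,0,0],"angular":[0,0,1],"claw":1},{"slide":[0,0,0],"angular":[0,0,1],"claw":1}]' >/dev/null
python3 -m inch '[{"slide":[0,0,0],"angular":[0,0,1],"claw":1},{"slide":[0,0,0],"angular":[0,0,1],"claw":1},{"slide":[0,0,0],"angular":[0,0,1],"claw":1},{"slide":[0,0,0],"angular":[0,0,1],"claw":1}]' >/dev/null
python3 -m inch '[{"slide":[0,0,0],"angular":[0,0,1],"claw":1},{"slide":[0,0,0],"angular":[0,0,1],"claw":1},{"slide":[0,0,0],"angular":[0,0,1],"claw":1},{"slide":[0,0,0],"angular":[0,0,1],"claw":1}]' |head -3
sed -i 's/return R.from_euler(.z.,yaw).as_matrix()@B/return R.from_euler("z",yaw).as_matrix()@B@np.diag([-1.,-1,1])/' h.py
python3 -c "
from h import *
print(ctrl.get_state()['joint_positions'])
print(go([.4835,-.249,.12],tool(0,np.radians(30))))"
```

```text
time: 9.95
position: [0.4786, -0.2313, 0.2499]
tool_rot: [3.028, 0.787, -0.013]
[-0.51782991  0.06211365  0.95527619  1.75011672 -0.03626025  1.35371899
 -0.61804918]
(array([-0.011,  0.066,  0.52 ]), array([-0.23 ,  0.994,  0.956]))
```

```bash
python3 -m inch '[{"slide":[-0.011,0.066,0.2],"angular":[-0.23,0.994,0.956],"claw":1},{"slide":[-0.011,0.066,0.4],"angular":[-0.23,0.994,0.956],"claw":1},{"slide":[-0.011,0.066,0.52],"angular":[-0.23,0.994,0.956],"claw":1},{"slide":[-0.011,0.066,0.52],"angular":[-0.23,0.994,0.956],"claw":1},{"slide":[-0.011,0.066,0.52],"angular":[-0.23,0.994,0.956],"claw":1},{"slide":[-0.011,0.066,0.52],"angular":[-0.23,0.994,0.956],"claw":1},{"slide":[-0.011,0.066,0.52],"angular":[-0.23,0.994,0.956],"claw":1}]'|head -3
python3 -c "
from h import *
print(ctrl.get_state()['joint_positions'])
print(go([.4835,-.249,.018],tool(0,np.radians(30))))"
```

```text
time: 10.65
position: [0.4834, -0.2486, 0.12]
tool_rot: [-3.033, -0.009, -0.811]
[-0.42127214 -0.20051115  0.98897088  2.25910665 -0.22357755  0.56684285
 -0.80604695]
(array([-0.203,  0.002,  0.354]), array([-0.006,  0.003,  0.01 ]))
```

```bash
python3 -m inch '[{"slide":[-0.1,0,0.18],"angular":[0,0,0],"claw":1},{"slide":[-0.16,0,0.28],"angular":[0,0,0],"claw":1},{"slide":[-0.203,0,0.354],"angular":[0,0,0],"claw":1},{"slide":[-0.203,0,0.354],"angular":[0,0,0],"claw":1}]'
python3 -c "
from h import *
print(ctrl.get_state()['joint_positions'])
print(go([.4835,-.249,.018],tool(0,np.radians(30))))"
```

```text
time: 11.05
position: [0.4865, -0.247, 0.0187]
tool_rot: [-3.034, -0.02, -0.81]
ft_force: [1.3, -0.2, 1.5]
grip_width: 1.004
grip_force: 0.0
[-0.41251131  0.20820429  1.09166846  2.32747855 -1.11278149  0.54771996
  0.00662532]
(array([-0.012,  0.008, -0.004]), array([-0.009,  0.004,  0.023]))
```

```bash
python3 -m inch '[{"slide":[-0.008,0,-0.002],"angular":[0,0,0],"claw":0.1},{"slide":[-0.008,0,-0.002],"angular":[0,0,0],"claw":-0.3},{"slide":[-0.008,0,-0.002],"angular":[0,0,0],"claw":-0.3},{"slide":[-0.008,0,-0.002],"angular":[0,0,0],"claw":-0.3},{"slide":[-0.008,0,-0.002],"angular":[0,0,0],"claw":-0.3},{"slide":[-0.008,0,-0.002],"angular":[0,0,0],"claw":-0.3},{"slide":[-0.008,0,-0.002],"angular":[0,0,0],"claw":-0.3}]' 35
python3 -c "
from h import *
print(go([.4835,-.249,.088],tool(0,np.radians(30))))"
```

```text
time: 11.75
position: [0.4807, -0.2468, 0.0176]
tool_rot: [-3.031, -0.007, -0.807]
ft_force: [-3.6, 1.7, 6.3]
grip_width: 0.502
grip_force: 35.0
(array([ 0.15 ,  0.008, -0.239]), array([-0.011,  0.006,  0.006]))
```

```bash
python3 -m inch '[{"slide":[0.07,0,-0.12],"angular":[0,0,0],"claw":-0.3},{"slide":[0.15,0,-0.24],"angular":[0,0,0],"claw":-0.3},{"slide":[0.15,0,-0.24],"angular":[0,0,0],"claw":-0.3},{"slide":[0.15,0,-0.24],"angular":[0,0,0],"claw":-0.3}]'
python3 - <<'E'
from h import *
np.set_printoptions(precision=4,suppress=True)
d=shot('wrist');save(d,'held');
for q in ['receiver','receiver_plug']: print([(r['bbox'],r['confidence']) for r in ctrl.find_in(q,'wrist')])
d=shot('scene')
for r in ctrl.outline_of('receiver','scene')[:2]:
    v,u=np.nonzero(r['mask']); P=pts(d,np.c_[u,v]); t=P[abs(P[:,2]-np.median(P[:,2]))<.006]; print(np.median(P,0),r['bbox'],r['confidence'])
    A,*_=np.linalg.lstsq(np.c_[t[:,:2],np.ones(len(t))],t[:,2],rcond=None); print('tilt slopes',A)
save(d,'held2',[150,200,310,320])
d=shot('top')
for r in ctrl.outline_of('receiver','top')[:1]:
    v,u=np.nonzero(r['mask']); P=pts(d,np.c_[u,v]); print('top',r['bbox'],np.median(P,0))
s=ctrl.get_state(); print(s['position'])
E
```

```text
time: 12.15
position: [0.4842, -0.2476, 0.0899]
tool_rot: [-3.031, -0.008, -0.811]
ft_force: [0.3, 0.3, -0.4]
grip_width: 0.506
grip_force: 35.0
[([318.1, 194.5, 90.4, 153.2], 0.65)]
[([317.6, 195.3, 89.5, 150.4], 0.84)]
[ 0.5184 -0.2496  0.098 ] [234.4, 265.8, 40.2, 41.1] 0.58
tilt slopes [-0.002   0.0073  0.1013]
top [414.6, 206.2, 22.1, 33.9] [ 0.518  -0.2477  0.097 ]
[ 0.4821 -0.2468  0.0864]
```

View pics/held2.png

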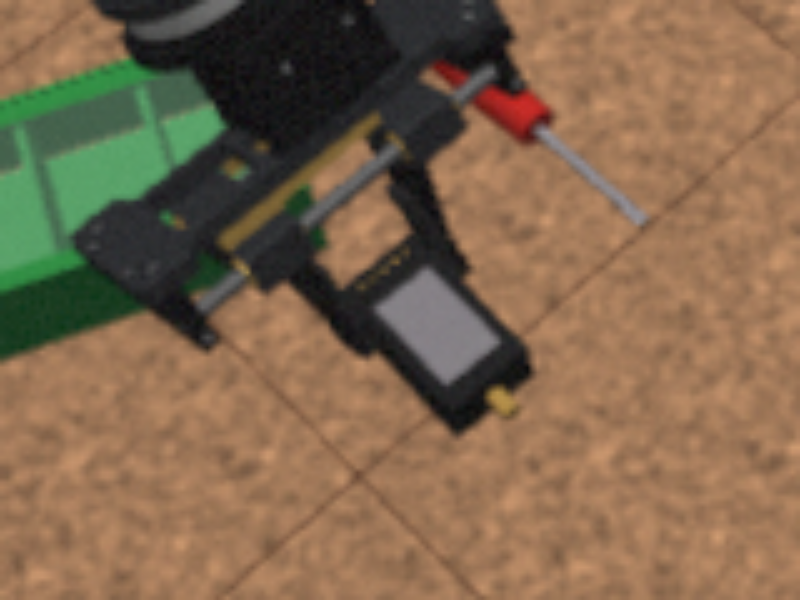

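The receiver is held level and straight, with the plug pointing forward at (502,402) in the crop. Next I carry it to the front of the bay.

```bash
python3 -c "
from h import *
T=np.radians(30)
print(inbin(-.158,.058,.09),inbin(-.065,.058,.0245)); print(go(inbin(-.158,.058,.09),tool(YB,T)),go(inbin(-.158,.058,.0245),tool(YB,T)))"
```

```text
[0.5427983  0.06440623 0.09      ] [0.63437129 0.04817703 0.0245    ]
(array([ 0.222, -1.244,  0.114]), array([-0.176,  0.014,  0.296])) (array([ 0.093, -1.243,  0.342]), array([-0.176,  0.014,  0.296]))
```

```bash
python3 -m inch '[{"slide":[0.05,-0.2,0],"angular":[-0.17,0.014,0.296],"claw":-0.3},{"slide":[0.1,-0.4,0.05],"angular":[-0.17,0.014,0.296],"claw":-0.3},{"slide":[0.13,-0.6,0.06],"angular":[-0.17,0.014,0.296],"claw":-0.3},{"slide":[0.17,-0.8,0.08],"angular":[-0.17,0.014,0.296],"claw":-0.3},{"slide":[0.2,-0.98,0.1],"angular":[-0.17,0.014,0.296],"claw":-0.3},{"slide":[0.2,-0.98,0.1],"angular":[-0.17,0.014,0.296],"claw":-0.3},{"slide":[0.2,-0.98,0.1],"angular":[-0.17,0.014,0.296],"claw":-0.3}]'
python3 -c "
from h import *
T=np.radians(30)
print(ctrl.get_state()['joint_positions']);print(go(inbin(-.158,.058,.09),tool(YB,T)),go(inbin(-.158,.058,.0245),tool(YB,T)))"
```

```text
time: 13.2
position: [0.5336, -0.0144, 0.0895]
tool_rot: [2.983, -0.263, 0.799]
ft_force: [1.3, -1.2, 0.3]
grip_width: 0.507
grip_force: 35.0
[-0.26316827 -0.10896097  0.13911109  2.34014825  0.38794633  0.43269173
 -2.18190682]
(array([-0.016, -0.317, -0.01 ]), array([-0.004,  0.001, -0.002])) (array([-0.147, -0.316,  0.216]), array([-0.004,  0.001, -0.002]))
```

```bash
python3 -m inch '[{"slide":[-0.008,-0.16,-0.005],"angular":[0,0,0],"claw":-0.3},{"slide":[-0.016,-0.317,-0.01],"angular":[0,0,0],"claw":-0.3},{"slide":[-0.06,-0.317,0.065],"angular":[0,0,0],"claw":-0.3},{"slide":[-0.1,-0.317,0.14],"angular":[0,0,0],"claw":-0.3},{"slide":[-0.1,-0.317,0.14],"angular":[0,0,0],"claw":-0.3}]'
python3 -c "
from h import *
T=np.radians(30)
print(ctrl.get_state()['joint_positions']);print(go(inbin(-.158,.058,.0245),tool(YB,T)))"
```

```text
time: 13.7
position: [0.5409, 0.0627, 0.0436]
tool_rot: [2.983, -0.258, 0.789]
ft_force: [-0.1, -0.5, -1.5]
grip_width: 0.507
grip_force: 35.0
[-0.31174175  0.03123394 -0.00823854  2.3247994   0.65401075  0.39717551
 -2.62238579]
(array([-0.032, -0.008,  0.07 ]), array([-0.   ,  0.012,  0.005]))
```

```bash
python3 -c "
from h import *
T=np.radians(28)
print(go(inbin(-.138,.058,.0435),tool(YB,T)),go(inbin(-.138,.058,.0245),tool(YB,T)))"
```

```text
(array([ 0.075, -0.008,  0.043]), array([ 0.   , -0.055,  0.005])) (array([ 0.037, -0.008,  0.109]), array([ 0.   , -0.055,  0.005]))
```

```bash
python3 -m inch '[{"slide":[0.075,-0.008,0.043],"angular":[0,0.005,0],"claw":-0.3},{"slide":[0.075,-0.008,0.043],"angular":[0,0.005,0],"claw":-0.3},{"slide":[0.055,-0.008,0.076],"angular":[0,0.005,0],"claw":-0.3},{"slide":[0.037,-0.008,0.109],"angular":[0,0.005,0],"claw":-0.3},{"slide":[0.037,-0.008,0.109],"angular":[0,0.005,0],"claw":-0.3}]'
python3 - <<'E'
from h import *
np.set_printoptions(precision=4,suppress=True)
T=np.radians(30)
print(ctrl.get_state()['joint_positions'],ctrl.get_state()['position']);print(go(inbin(-.138,.058,.0245),tool(YB,T)),go(inbin(-.065,.058,.0245),tool(YB,T)))
Bi=R.from_euler('z',-YB)
for n in ['scene','top']:
    d=shot(n); save(d,n+'1')
    for r in ctrl.outline_of('receiver',n)[:1]:
        v,u=np.nonzero(r['mask']); P=pts(d,np.c_[u,v]); z=np.median(P[:,2]); t=P[abs(P[:,2]-z)<.005]; q=Bi.apply(t-BIN)
        print(n,r['bbox'],'z',z,'bin x',np.percentile(q[:,0],[2,98]),'y',np.percentile(q[:,1],[2,50,98]),cv2.minAreaRect((t[:,:2]*1000).astype(np.float32)))
        A,*_=np.linalg.lstsq(np.c_[q[:,:2],np.ones(len(t))],t[:,2],rcond=None); print('slopes',A)
a=cv2.imread('pics/scene1.png')[170:330,230:430];b=cv2.imread('pics/top1.png')[95:215,235:385]
cv2.imwrite('pics/pre.png',np.hstack([cv2.resize(a,(400,320)),cv2.resize(b,(400,320))]))
E
```

```text
time: 14.2
position: [0.5645, 0.061, 0.0282]
tool_rot: [2.981, -0.261, 0.802]
ft_force: [-1.0, -0.4, -1.0]
grip_width: 0.507
grip_force: 35.0
[-0.3374  0.1051  0.0398  2.2919  0.714   0.3482 -2.6726] [0.5645 0.061  0.0282]
(array([-0.014,  0.002,  0.009]), array([-0.003, -0.004,  0.001])) (array([0.238, 0.002, 0.155]), array([-0.003, -0.004,  0.001]))
scene [354.8, 217.2, 31.2, 39.1] z 0.038472077062945864 bin x [-0.1455 -0.0681] y [0.0355 0.0557 0.0775] ((592.16943359375, 54.66986083984375), (45.11239242553711, 81.419189453125), 76.1773681640625)
slopes [ 0.0065 -0.0047  0.0399]
top [283.8, 178.1, 21.6, 33.7] z 0.03991078798267267 bin x [-0.1451 -0.0716] y [0.0352 0.0558 0.0772] ((591.6200561523438, 54.43940734863281), (43.99239730834961, 78.1511001586914), 77.08677673339844)
slopes [0.0027 0.0174 0.0393]
```

View pics/pre.png

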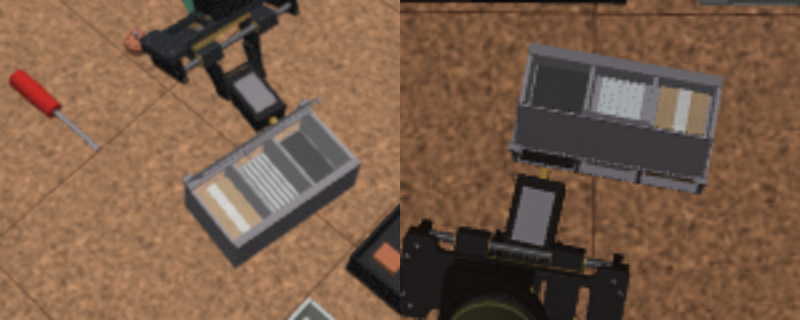

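The receiver is lined up with the empty bay, plug about 10 mm before the mouth: left crop plug at (275,122), right crop at (543,172). Now I slide in.

```bash
python3 -m inch '[{"slide":[0.05,0,0.035],"angular":[0,0,0],"claw":-0.3},{"slide":[0.1,0,0.065],"angular":[0,0,0],"claw":-0.3},{"slide":[0.13,0,0.085],"angular":[0,0,0],"claw":-0.3},{"slide":[0.13,0,0.085],"angular":[0,0,0],"claw":-0.3}]'
python3 -c "
from h import *
T=np.radians(30)
s=ctrl.get_state();print(s['joint_positions'],R.from_euler('z',-YB).apply(s['position']-BIN));print(go(inbin(-.065,.058,.0245),tool(YB,T)))"
```

```text
time: 14.8
position: [0.6052, 0.0548, 0.0281]
tool_rot: [2.981, -0.262, 0.808]
ft_force: [-0.6, -0.6, -0.7]
grip_width: 0.507
grip_force: 35.0
[-0.29728074  0.17658278  0.04205912  2.20938392  0.66270563  0.33353132
 -2.5885101 ] [-0.09483752  0.05946784  0.02812558]
(array([0.096, 0.006, 0.073]), array([-0.007, -0.011, -0.002]))
```

Good: plug inside, no contact force. Continue to just short of the fingers reaching the mouth, and down.

```bash
python3 -m inch '[{"slide":[0.05,0.005,0.035],"angular":[0,-0.01,0],"claw":-0.3},{"slide":[0.096,0.006,0.06],"angular":[0,-0.01,0],"claw":-0.3},{"slide":[0.096,0.006,0.073],"angular":[0,-0.01,0],"claw":-0.3},{"slide":[0.096,0.006,0.073],"angular":[0,-0.01,0],"claw":-0.3}]'
python3 -c "
from h import *
T=np.radians(30)
s=ctrl.get_state();print(s['joint_positions'],R.from_euler('z',-YB).apply(s['position']-BIN));print(go(inbin(-.065,.058,.0225),tool(YB,T)))"
```

```text
time: 15.2
position: [0.6324, 0.0483, 0.023]
tool_rot: [2.984, -0.261, 0.797]
ft_force: [0.1, -0.3, -0.1]
grip_width: 0.508
grip_force: 35.0
[-0.25662518  0.23369377  0.03168233  2.14729276  0.60985672  0.32998333
 -2.51041499] [-0.06700444  0.0577543   0.0230331 ]
(array([ 0.006, -0.001,  0.006]), array([-0.005,  0.004,  0.   ]))
```

```bash
python3 -m inch '[{"slide":[0,0,0.004],"angular":[0,0,0],"claw":0.3},{"slide":[0,0,0.004],"angular":[0,0,0],"claw":0.3},{"slide":[0,0,0.004],"angular":[0,0,0],"claw":0.3},{"slide":[-0.06,0,-0.04],"angular":[0,0,0],"claw":0.3},{"slide":[-0.1,0,-0.06],"angular":[0,0,0],"claw":0.3},{"slide":[-0.15,0,-0.09],"angular":[0,0,0],"claw":0.3},{"slide":[-0.15,0,-0.09],"angular":[0,0,0],"claw":-0.75},{"slide":[-0.15,0,-0.09],"angular":[0,0,0],"claw":-0.75},{"slide":[-0.15,0,-0.09],"angular":[0,0,0],"claw":-0.75},{"slide":[-0.15,0,-0.09],"angular":[0,0,0],"claw":-0.75}]'
python3 - <<'E'
from h import *
np.set_printoptions(precision=4,suppress=True)
T=np.radians(30)
s=ctrl.get_state();Bi=R.from_euler('z',-YB);print(Bi.apply(s['position']-BIN),s['grip_width']);print(go(inbin(-.062,.058,.0225),tool(YB,T)))
for n in ['scene','top']:
    d=shot(n)
    for r in ctrl.outline_of('receiver',n)[:1]:
        v,u=np.nonzero(r['mask']); P=pts(d,np.c_[u,v]); q=Bi.apply(P-BIN); q=q[(q[:,2]<.045)&(q[:,2]>.02)]
        print(n,r['bbox'],r['confidence'],np.percentile(q[:,0],[2,98]),np.percentile(q[:,1],[2,98]),np.median(q[:,2]))
E
```

```text
time: 16.2
position: [0.5909, 0.0559, 0.0247]
tool_rot: [2.983, -0.261, 0.8]
ft_force: [-1.0, -0.5, 0.1]
grip_width: 0.371
grip_force: 0.0
[-0.1092  0.058   0.0247] 0.37144621750096185
(array([0.159, 0.   , 0.102]), array([-0.007,  0.   , -0.   ]))
scene [362.5, 228.5, 18.3, 18.2] 0.53 [-0.0784 -0.0597] [0.0361 0.0766] 0.033659375434393006
top [286.7, 161.8, 22.8, 19.6] 0.88 [-0.0807 -0.0458] [0.0346 0.0769] 0.03229031297374573
```

```bash
python3 -m inch '[{"slide":[0,0,0],"angular":[0,0,0],"claw":-0.75},{"slide":[0,0,0],"angular":[0,0,0],"claw":-0.75},{"slide":[0,0,0],"angular":[0,0,0],"claw":-0.75},{"slide":[0.04,0,0.026],"angular":[0,0,0],"claw":-0.75},{"slide":[0.08,0,0.052],"angular":[0,0,0],"claw":-0.75},{"slide":[0.11,0,0.072],"angular":[0,0,0],"claw":-0.75},{"slide":[0.13,0,0.084],"angular":[0,0,0],"claw":-0.75},{"slide":[0.14,0,0.09],"angular":[0,0,0],"claw":-0.75},{"slide":[0.14,0,0.09],"angular":[0,0,0],"claw":-0.75}]'
cat > chk.py <<'E'
from h import *
np.set_printoptions(precision=4,suppress=True)
T=np.radians(30)
s=ctrl.get_state();Bi=R.from_euler('z',-YB);print(Bi.apply(s['position']-BIN),Bi.apply(s['ft_force']),s['grip_width']);print(go(inbin(-.058,.058,.0225),tool(YB,T)))
for n in ['scene','top']:
    d=shot(n); save(d,n+'c')
    for r in ctrl.outline_of('receiver',n)[:1]:
        v,u=np.nonzero(r['mask']); P=pts(d,np.c_[u,v]); q=Bi.apply(P-BIN); q=q[(q[:,2]<.045)&(q[:,2]>.01)]
        print(n,r['bbox'],r['confidence'],len(q),np.percentile(q[:,0],[2,98]),np.percentile(q[:,1],[2,98]),np.median(q[:,2]))
E
python3 chk.py
```

```text
time: 17.3
position: [0.6315, 0.0486, 0.0224]
tool_rot: [2.983, -0.261, 0.799]
ft_force: [1.5, -0.5, 0.0]
grip_width: 0.125
grip_force: 0.0
[-0.0679  0.0579  0.0224] [ 1.5826 -0.2505  0.0452] 0.12531884692371728
(array([ 0.035, -0.   ,  0.019]), array([-0.006,  0.001, -0.   ]))
```

```bash
python3 -m inch '[{"slide":[0.008,0,0.005],"angular":[0,0,0],"claw":-0.75},{"slide":[0.016,0,0.009],"angular":[0,0,0],"claw":-0.75},{"slide":[0.022,0,0.013],"angular":[0,0,0],"claw":-0.75},{"slide":[0.027,0,0.016],"angular":[0,0,0],"claw":-0.75},{"slide":[0.027,0,0.016],"angular":[0,0,0],"claw":-0.75}]'
python3 chk.py
python3 -c "
import cv2,numpy as np
a=cv2.imread('pics/scenec.png')[190:310,310:430];b=cv2.imread('pics/topc.png')[95:185,265:365]
cv2.imwrite('pics/c1.png',np.clip(1.5*np.hstack([cv2.resize(a,(400,400)),cv2.resize(b,(400,400))]),0,255))"
```

```text
time: 18.0
position: [0.6388, 0.0475, 0.0223]
tool_rot: [2.984, -0.26, 0.798]
ft_force: [-1.6, 0.7, 1.1]
grip_width: 0.127
grip_force: 0.7
[-0.0606  0.0581  0.0223] [-1.7105  0.3746  1.1208] 0.12688133677541594
(array([0.009, 0.001, 0.004]), array([-0.007,  0.002,  0.001]))[ WARN:0@0.045] global loadsave.cpp:1063 imwrite_ Unsupported depth image for selected encoder is fallbacked to CV_8U.
```

View pics/c1.png

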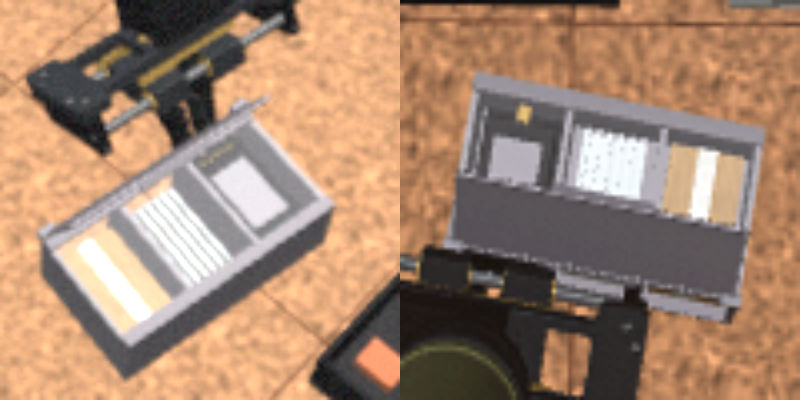

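The receiver is in the bay, with the plug at (524,112) in the right crop, close to the back wall. I press on until the force shows contact.

```bash
python3 -m inch '[{"slide":[0.005,0,0.003],"angular":[0,0,0],"claw":-0.75},{"slide":[0.010,0,0.006],"angular":[0,0,0],"claw":-0.75},{"slide":[0.010,0,0.006],"angular":[0,0,0],"claw":-0.75}]' | grep -E 'pos|force'
python3 -m inch '[{"slide":[0.005,0,0.003],"angular":[0,0,0],"claw":-0.75},{"slide":[0.010,0,0.006],"angular":[0,0,0],"claw":-0.75},{"slide":[0.010,0,0.006],"angular":[0,0,0],"claw":-0.75}]' | grep -E 'pos|force'
python3 chk.py
```

```text
position: [0.6397, 0.0474, 0.0214]
ft_force: [-11.3, 1.5, 7.3]
grip_force: 5.8
position: [0.6402, 0.0474, 0.0202]
ft_force: [-22.4, 3.9, 15.0]
grip_force: 11.2
[-0.0592  0.0583  0.0202] [-22.7255  -0.0355  15.049 ] 0.12640084933390414
(array([ 0.009,  0.001, -0.006]), array([-0.002,  0.015,  0.004]))
```

Contact shows 23 N against the back wall, with the tail about 3 mm inside the mouth, so it is home. I back out and rise.

```bash
python3 -m inch '[{"slide":[-0.08,0,-0.052],"angular":[0,0,0],"claw":-0.9},{"slide":[-0.2,0,-0.13],"angular":[0,0,0],"claw":-0.9},{"slide":[-0.2,0,-0.13],"angular":[0,0,0],"claw":-0.9},{"slide":[-0.3,0,-0.3],"angular":[0,0,0],"claw":-0.9},{"slide":[-0.2,0,-0.5],"angular":[0,-0.3,0],"claw":-0.9},{"slide":[-0.1,0,-0.7],"angular":[0,-0.6,0],"claw":-0.9},{"slide":[-0.1,0,-0.9],"angular":[0,-1,0],"claw":-0.9},{"slide":[-0.1,0,-0.9],"angular":[0,-1,0],"claw":-0.9},{"slide":[-0.1,0,-0.9],"angular":[0,-1,0],"claw":-0.9},{"slide":[-0.1,0,-0.9],"angular":[0,-1,0],"claw":-0.9}]'
python3 - <<'E'
from h import *
np.set_printoptions(precision=4,suppress=True)
s=ctrl.get_state();Bi=R.from_euler('z',-YB);print(s['joint_positions'],Bi.apply(s['position']-BIN));print(go(inbin(.02,0,.26),tool(YB,0)),go(inbin(.02,0,.10),tool(YB,0)))
for n in ['scene','top','wrist']:
    d=shot(n); save(d,n+'d')
    for q in ['receiver','receiver_plug']:
      for r in ctrl.outline_of(q,n)[:1]:
        v,u=np.nonzero(r['mask']); P=pts(d,np.c_[u,v]); P2=pts(d,np.c_[u,v],z=.033); q2=Bi.apply(P2-BIN)
        print(n,q,r['bbox'],r['confidence'],len(q2),'x',np.percentile(q2[:,0],[0,2,98,100]),'y',np.percentile(q2[:,1],[2,98]))
E
python3 -c "
import cv2,numpy as np
a=cv2.imread('pics/scened.png')[190:310,310:430];b=cv2.imread('pics/topd.png')[95:185,265:365]
cv2.imwrite('pics/d1.png',np.clip(1.5*np.hstack([cv2.resize(a,(400,400)),cv2.resize(b,(400,400))]),0,255).astype(np.uint8))"
```

```text
time: 20.0
position: [0.5161, 0.0684, 0.2073]
tool_rot: [-3.125, 0.275, -0.008]
ft_force: [0.4, 0.6, 0.2]
grip_width: 0.05
grip_force: 0.0
[-0.2583  0.0569  0.0806  1.814  -0.0079  1.265  -1.9218] [-0.185   0.0572  0.2073]
(array([ 0.821,  0.228, -0.208]), array([-0.009, -0.009, -0.   ])) (array([0.818, 0.231, 0.432]), array([-0.009, -0.009, -0.   ]))
scene receiver_plug [386.9, 154.9, 18.2, 21.0] 0.21 285 x [-0.2509 -0.2448 -0.1835 -0.1796] y [0.2159 0.2789]
wrist receiver [316.5, 29.4, 45.7, 6.0] 0.68 347 x [-0.0501 -0.0501 -0.0442 -0.0434] y [0.0395 0.0774]
wrist receiver_plug [315.9, 29.5, 48.6, 6.3] 0.62 360 x [-0.0501 -0.0501 -0.0442 -0.0441] y [0.0388 0.078 ]
```

View pics/d1.png

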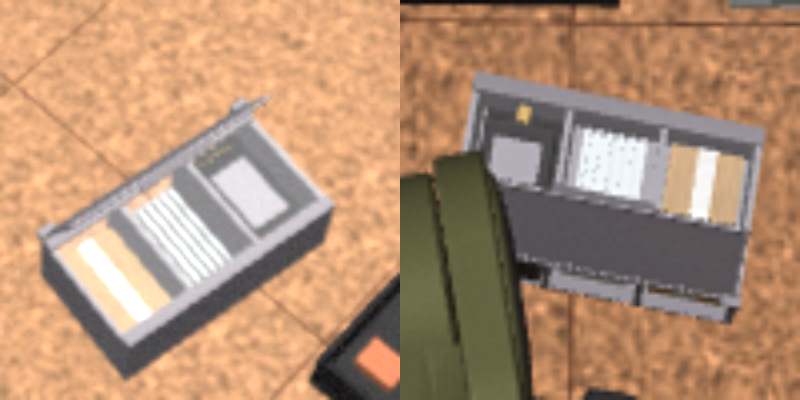

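The receiver is home: the wrist camera puts its tail about 4 mm inside the mouth, centred. The stock is undisturbed and the flap is still open. Next I go over and behind the flap.

```bash
python3 -m inch '[{"slide":[0.1,0.05,-0.208],"angular":[0,0,0],"claw":-0.9},{"slide":[0.3,0.1,-0.208],"angular":[0,0,0],"claw":-0.9},{"slide":[0.5,0.15,-0.208],"angular":[0,0,0],"claw":-0.9},{"slide":[0.7,0.228,-0.208],"angular":[0,0,0],"claw":-0.9},{"slide":[0.821,0.228,-0.208],"angular":[0,0,0],"claw":-0.9},{"slide":[0.821,0.228,-0.208],"angular":[0,0,0],"claw":-0.9},{"slide":[0.821,0.228,-0.208],"angular":[0,0,0],"claw":-0.9}]'
python3 -c "
from h import *
s=ctrl.get_state();Bi=R.from_euler('z',-YB);print(s['joint_positions'],Bi.apply(s['position']-BIN));print(go(inbin(.02,0,.10),tool(YB,0)))"
```

```text
time: 21.15
position: [0.7047, -0.0227, 0.2544]
tool_rot: [-3.127, 0.272, 0.005]
ft_force: [0.4, -0.4, 0.1]
grip_width: 0.05
grip_force: 0.0
[-0.12414568  0.43464402  0.17370573  1.26429549 -0.07618901  1.45211075
 -1.70157783] [0.01658256 0.00050753 0.25442081]
(array([0.016, 0.003, 0.618]), array([-0.004,  0.007,  0.003]))
```

```bash
python3 -m inch '[{"slide":[0.016,0,0.2],"angular":[0,0,0],"claw":-0.9},{"slide":[0.016,0,0.4],"angular":[0,0,0],"claw":-0.9},{"slide":[0.016,0,0.61],"angular":[0,0,0],"claw":-0.9},{"slide":[0.016,0,0.61],"angular":[0,0,0],"claw":-0.9},{"slide":[0.016,0,0.61],"angular":[0,0,0],"claw":-0.9}]'
python3 -m inch '[{"slide":[-0.08,0,0],"angular":[0,0,0],"claw":-0.9},{"slide":[-0.16,0,0],"angular":[0,0,0],"claw":-0.9},{"slide":[-0.24,0,0],"angular":[0,0,0],"claw":-0.9},{"slide":[-0.32,0,0],"angular":[0,0,0],"claw":-0.9},{"slide":[-0.39,0,0],"angular":[0,0,0],"claw":-0.9},{"slide":[-0.39,0,-0.1],"angular":[0,0,0],"claw":-0.9},{"slide":[-0.39,0,-0.3],"angular":[0,0,0],"claw":-0.9},{"slide":[-0.39,0,-0.5],"angular":[0,0,0],"claw":-0.9},{"slide":[-0.39,0,-0.6],"angular":[0,0,0],"claw":-0.9},{"slide":[-0.39,0,-0.6],"angular":[0,0,0],"claw":-0.9}]'
python3 - <<'E'
from h import *
np.set_printoptions(precision=4,suppress=True)
Bi=R.from_euler('z',-YB); v,u=np.mgrid[0:400,0:640]; px=np.c_[u.ravel(),v.ravel()]
s=ctrl.get_state(); print(Bi.apply(s['position']-BIN))
for n in ['wrist','scene']:
    d=shot(n); save(d,n+'e'); P=pts(d,px[d['depth'].ravel()>0]); q=Bi.apply(P-BIN)
    t=q[(abs(q[:,0]+.049)<.02)&(abs(q[:,1])<.08)&(q[:,2]<.2)]
    print(n,'above hinge',(t[:,2]>.068).sum()); f=t[(t[:,2]>.008)&(t[:,2]<.05)]
    if len(f): print('front',len(f),np.percentile(f[:,0],[5,50,95]),np.polyfit(f[:,2],f[:,0],1))
a=cv2.imread('pics/scenee.png')[190:310,310:430];b=cv2.imread('pics/wriste.png')
cv2.imwrite('pics/e1.png',np.clip(1.5*np.hstack([cv2.resize(a,(300,300)),cv2.resize(b,(480,300))]),0,255).astype(np.uint8))
E
```

```text
time: 21.65
position: [0.7078, -0.0218, 0.1047]
tool_rot: [-3.127, 0.27, 0.002]
ft_force: [0.8, 0.1, 0.8]
grip_width: 0.049
grip_force: 0.0
time: 22.65
position: [0.6166, -0.0065, 0.2651]
tool_rot: [-3.124, 0.271, -0.027]
ft_force: [-0.4, -0.3, -0.2]
grip_width: 0.052
grip_force: 0.0
[-0.073   0.0011  0.2651]
wrist above hinge 0
scene above hinge 0
```

View pics/e1.png

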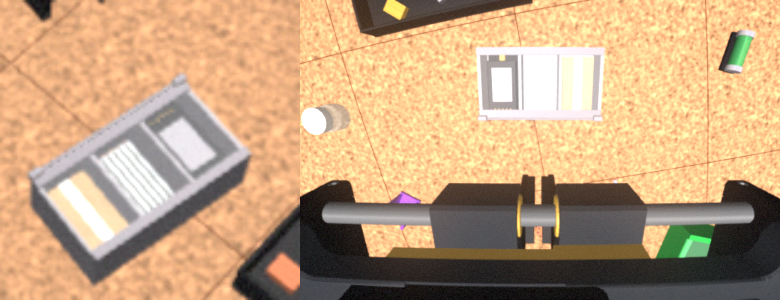

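The flap has tipped: nothing stands above the hinge or out in front of the mouth, and the receiver and stock are in place. I let it settle and check numerically.

```bash
python3 -m inch '[{"slide":[-0.6,0,0],"angular":[0,0,0],"claw":-0.9},{"slide":[-0.6,0,0],"angular":[0,0,0],"claw":-0.9},{"slide":[-0.6,0,0],"angular":[0,0,0],"claw":-0.9},{"slide":[-0.6,0,0],"angular":[0,0,0],"claw":-0.9},{"slide":[-0.6,0,0],"angular":[0,0,0],"claw":-0.9},{"slide":[-0.6,0,0],"angular":[0,0,0],"claw":-0.9},{"slide":[-0.6,0,0],"angular":[0,0,0],"claw":-0.9},{"slide":[-0.6,0,0],"angular":[0,0,0],"claw":-0.9},{"slide":[-0.6,0,0],"angular":[0,0,0],"claw":-0.9},{"slide":[-0.6,0,0],"angular":[0,0,0],"claw":-0.9}]'|head -2
python3 - <<'E'
from h import *
np.set_printoptions(precision=4,suppress=True)
Bi=R.from_euler('z',-YB); v,u=np.mgrid[0:400,0:640]; px=np.c_[u.ravel(),v.ravel()]
for n in ['wrist','top']:
    d=shot(n); P=pts(d,px[d['depth'].ravel()>0]); q=Bi.apply(P-BIN)
    t=q[(q[:,0]>-.12)&(q[:,0]<-.03)&(abs(q[:,1])<.08)&(q[:,2]<.05)&(q[:,2]>.006)]
    if len(t): print(n,len(t),np.percentile(t[:,0],[2,50,98]),np.percentile(t[:,2],[2,98]),np.polyfit(t[:,2],t[:,0],1))
    r=q[(abs(q[:,0])<.05)&(abs(q[:,1]-.058)<.025)&(abs(q[:,2]-.033)<.004)]
    if len(r): print('rec',len(r),np.percentile(r[:,0],[2,98]),np.percentile(r[:,1],[2,98]))
E
```

```text
time: 23.75
position: [0.4653, 0.0193, 0.2539]
wrist 2014 [-0.0555 -0.0517 -0.0509] [0.0063 0.049 ] [ 0.0234 -0.0525]
top 186 [-0.0541 -0.0525 -0.0514] [0.007  0.0491] [ 0.012  -0.0529]
```

```bash
python3 -c "
from bench import ctrl
print(ctrl.close_job())"
```

```text
the job is handed in; nothing more can be done
None
```

The receiver is fully home in the empty bay, plug first, with the flap hanging shut (about 0.02 rad by the last depth check), and I handed the job in at about 24 s; no verdict was returned.

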